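Close the sample boxes with their own lids

ROBOT

A 6-joint arm with a two-finger parallel gripper is mounted at the origin on the work surface. World frame = base frame: x ahead of the robot, y to its left, z up, the work surface at z = 0. Lengths are in m, angles in rad, forces in N, time in s.
With the tool pointing down it reaches from about 0.375 to 0.975 m from the base axis. Payload 3.8 kg.
Tool frame: the origin (TCP) lies at the centre of the arm's flange, where the gripper is bolted on; the fingertips stand 173 mm ahead of it and the grasp point (between the pads) lies 155 mm ahead of it (bot.tip_reach is the distance from the TCP to the fingertips, in m); z points along the fingers, y is the line along which they close (so a half turn about z gives the same grasp; the last joint's range is limited). The gripper opens to 85 mm and grips with 20 to 120 N. Pads are 22 mm wide; open, the fingers measure 114 mm over their backs; the gripper's body (76 mm by 85 mm) begins 54 mm behind the grasp point. The pads swing forward as they close: fully open they stand 13 mm farther back than shut.
Start: joints at [-1.305, 0.264, 1.604, -0, 1.274, -0.037], TCP at [0.201, -0.644, 0.405] pointing down, gripper open.
Joint ranges: [-2.63, 2.63], [-0.94, 2.18], [0.31, 2.57], [-1.31, 4.45], [0, 2.66], [-2.55, 2.55]. Speed limits (rad/s): [2.57, 2.57, 3.14, 3.14, 3.14, 3.14].

INTERFACE

Orientations are given as a rotation vector (axis times angle).
In Python, from workcell import bot gives the robot as it stands.
- The arm moves only by the tool drive_tool, never from a script. Its arguments are lists of equal length, an entry for each row: "claw": the finger opening in mm, from 0 to 85.4; "slide": the shift along the world's x, y, z each as a share of 0.5 m, from -1 to 1, a list of three; "yaw": the turn about the world's z as a share of 180 degrees, from -1 to 1. A call has 1 to 8 rows; each row is the pose to reach, as a shift and turn from the pose commanded when the call began, turning the shorter way round; what a row does not reach only later rows make up. A row lasts 1/12 s, in which the tool goes at most 41.7 mm and 7.16 degrees, less where a joint would pass 70% of its speed; a pose out of reach is approached as far as the arm can. A call with a number of a shift or a turn outside -1 to 1 is refused whole. A call with a gripper value outside its range is refused whole. The fingers move at their own pace and stop on an object; "newtons" is the grip in N (left out, the last holds). Time passes only in rows, so rows that repeat a pose let the fingers close. It gives the time, the measured TCP pose, the force, the opening and the grip force at its end, in the units of the state.
- bot.read_state(): the state, without advancing time (a new reading comes with each control period).
- bot.read_camera(name): name is "side" or "top" or "wrist"; returns a dict with "color" (384x512x3 uint8, red, green, blue), "depth" (384x512 float32, m along the optical axis (not along the pixel's ray), 0 where there is no reading), "mtx" (3x3 intrinsics, pixels), "eye" and "rotation" of the camera in the world. Camera axes: x right, y up, looking along -z (the intrinsics and any distortion apply to the point x, -y, -z); pixel columns grow to the right and rows downward; lengths in m; the calibration is good to about 2 mm. A picture is of the moment at which its call begins.
- bot.finish_job(): hands the job in; it is judged then, once.
The state is a dict: "time": time; "q": joint angles; "joint_vel": joint speeds; "joint_torque": joint torques, N m; "tool_pos": TCP position; "tcp_rot": TCP orientation; "wrist_force": force on the tool from outside, world axes, zero at the start; "torque": the same for the moment, N m; "width": opening from 0.0 (shut) to 1.0 (fully open); "grip_force": force on a finger pad.
Only numpy, scipy, OpenCV 4.12 (cv2) and the standard library are available. Lean on these libraries where they do the work, as an engineer would, in place of code of your own. Each camera call takes 0.05 s, during which the arm holds its last target. There are 200 camera calls.

TASK

Two sample boxes stand open on the lab bench and their washed lids lie on the sloped drying rack. Close each box with the lid of its own colour so that it sits level and fully down, lowering the lids on rather than dropping them. Leave the boxes where they stand, and do not disturb the green lid, the bottle or the pipette-tip box.

Things in the scene. Friction and masses are not known exactly. Their poses are not given: they have to be found in the camera images.
- box_blue: blue open sample box, 116 x 80 mm outside, 60 mm tall, walls 3 mm, holding capped vials below the rim; 0.35 kg, loose. Origin: underside centre; x: length, z up. A lid goes over it with 3 mm of play on each side; fully on, the lid's plate rests on the box's rim, with the lid's origin 48 mm above the box's.
- box_orange: orange open sample box, 116 x 80 mm outside, 60 mm tall, walls 3 mm, holding capped vials below the rim; 0.35 kg, loose. Origin: underside centre; x: length, z up. A lid goes over it with 3 mm of play on each side; fully on, the lid's plate rests on the box's rim, with the lid's origin 48 mm above the box's.
- lid_blue: blue lid, for the blue box: 128 x 92 x 15 mm (3 mm plate over a 12 mm deep, 3 mm thick rim, 122 x 86 mm inside), 0.12 kg. White block handle amid its top: 64 (x) x 16 (y) x 34 mm tall. Origin: underside centre, in the plane of the rim's edge; plate top at z 15, handle top at z 49 mm. x: length, down the slope at the start; z: out of its top, leaning 30 deg at the start. Fits either way round.
- lid_orange: orange lid, for the orange box: 128 x 92 x 15 mm (3 mm plate over a 12 mm deep, 3 mm thick rim, 122 x 86 mm inside), 0.12 kg. White block handle amid its top: 64 (x) x 16 (y) x 34 mm tall. Origin: underside centre, in the plane of the rim's edge; plate top at z 15, handle top at z 49 mm. x: length, down the slope at the start; z: out of its top, leaning 30 deg at the start. Fits either way round.
- lid_green: green lid, a bystander: 128 x 92 x 15 mm (3 mm plate over a 12 mm deep, 3 mm thick rim, 122 x 86 mm inside), 0.12 kg. White block handle amid its top: 64 (x) x 16 (y) x 34 mm tall. Origin: underside centre, in the plane of the rim's edge; plate top at z 15, handle top at z 49 mm. x: length, down the slope at the start; z: out of its top, leaning 30 deg at the start. Fits either way round.
- rack: white drying rack fixed to the bench, 352 (y) x 130 (x) x 105 mm tall. Its board slopes at 30 deg, high on its -x side (towards the robot), low on its +x side, so it faces away from the robot. Three lids lie right side up on it, 110 mm apart in any order, against a 13 mm high ledge along the board's lower edge. Origin: underside centre, on the bench; the board's surface is 65 mm above it. z up.
- bottle: clear reagent bottle with a blue cap and a paper label, 72 mm across, about 160 mm tall, loose, a bystander. Origin: centre of the underside.
- tip_box: closed pipette-tip box, grey with a white cover, 88 x 123 x 68 mm, loose, a bystander. Origin: centre of the underside.
Mind the look-alikes: they are no part of the job. What is shaped like the lid_orange but yellow is not meant. Leave any purple look-alike of the lid_blue alone.

How it is judged:
By the outcome, as a careful person would: the job done as asked, in the order asked, and still so for the second after the job is handed in, with the robot touching nothing.
It also fails if it takes over 64 s, if anything falls off the work surface, if the arm or the gripper's body presses on something with over 40 N, if the wrist force passes 120 N, or if a joint passes its speed limit or range.

## Working session

There is one attempt and no reset: what is moved stays moved. The work goes in short steps, Python scripts to look and compute and a tool call to move; the robot and the scene stay as the last step left them, time stands still between calls to the robot, and variables do not carry over. Pictures are saved under pics/ and viewed, at most 10 in all, crops included, and the job is handed in when it is done.

Besides the shell and the picture viewer there is one more tool, called after "Emit:" as a command line: name --pt "numbers of a row" for each row, then --argument value for the rest. drive_tool: Moves the arm, as the interface text tells. Shift numbers are shares of 0.5 m and turn numbers shares of 180 degrees, none past 1 either way. Its arguments: {"type":"object","properties":{"claw":{"type":"array","items":{"type":"number"}},"slide":{"type":"array","items":{"type":"array","items":{"type":"number"}}},"yaw":{"type":"array","items":{"type":"number"}},"newtons":{"type":"number"}},"required":["claw","slide","yaw"]}

```bash
ls; mkdir -p pics
cat > h.py <<'E'
import numpy as np, cv2
from workcell import bot
def pts(c):
    d=c["depth"];K=np.array(c["mtx"]);v,u=np.mgrid[:d.shape[0],:d.shape[1]]
    p=np.stack([(u-K[0,2])/K[0,0]*d,-(v-K[1,2])/K[1,1]*d,-d],-1)
    return p@np.array(c["rotation"]).T+np.array(c["eye"])
E
python3 - <<'E'
from h import *
for n in("top","side"):
    c=bot.read_camera(n);np.savez("pics/%s0.npz"%n,**c)
    cv2.imwrite("pics/%s0.png"%n,cv2.resize(c["color"][...,::-1],(800,600)))
    print(n,c["mtx"],c["eye"],c["rotation"],c.keys())
print(bot.read_state())
E
```

```text
pics
top [[442.1709658    0.         255.13480172]
 [  0.         442.1709658  191.31831659]
 [  0.           0.           1.        ]] [0.28944001 0.05122722 1.44131834] [ 0.14342303 -0.15504795 -1.54175292] dict_keys(['color', 'depth', 'mtx', 'eye', 'rotation'])
side [[401.80324272   0.         258.08847013]
 [  0.         401.80324272 192.58484399]
 [  0.           0.           1.        ]] [0.179421   1.03066225 0.85872894] [ 0.20464291 -1.24968985 -2.49462876] dict_keys(['color', 'depth', 'mtx', 'eye', 'rotation'])
{'time': 0.1, 'q': array([-1.30489271e+00,  2.64700110e-01,  1.60528277e+00, -2.69074181e-05,
        1.27372062e+00, -3.69111775e-02]), 'joint_vel': array([-0.00016466, -0.00217946, -0.00264702, -0.00174435,  0.00075091,
       -0.00048098]), 'joint_torque': array([ 9.94586699e-04, -5.16704428e+01, -3.68588948e+01,  1.36797684e-05,
        6.22638894e-03, -3.84109615e-05]), 'tool_pos': array([ 0.20119195, -0.64397914,  0.40344665]), 'tcp_rot': array([-3.10358011e+00, -4.73541505e-01,  4.18665825e-04]), 'wrist_force': array([-0.36598811,  0.32056025,  0.17692497]), 'torque': array([ 0.00279854, -0.02087109,  0.03470271]), 'grip_force': 0.0, 'width': 1.0032818195684496}
```

View pics/top0.png

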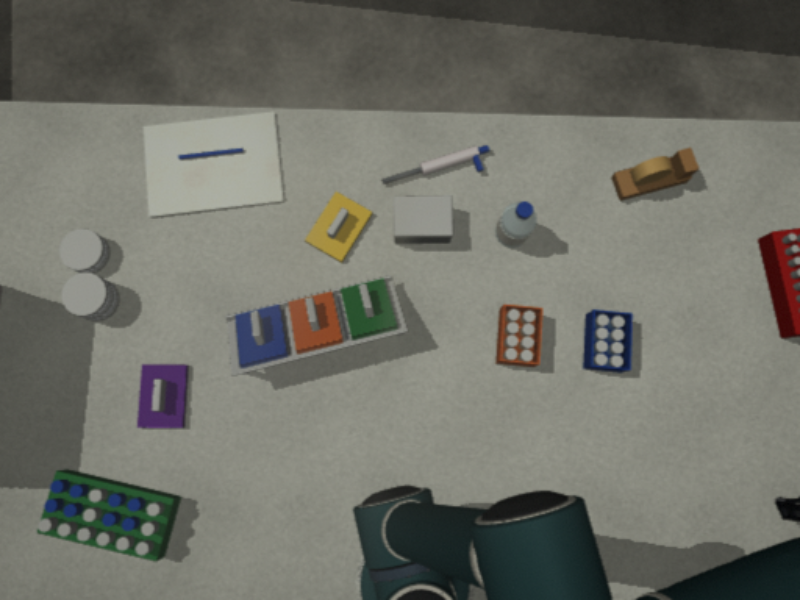

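View pics/side0.png

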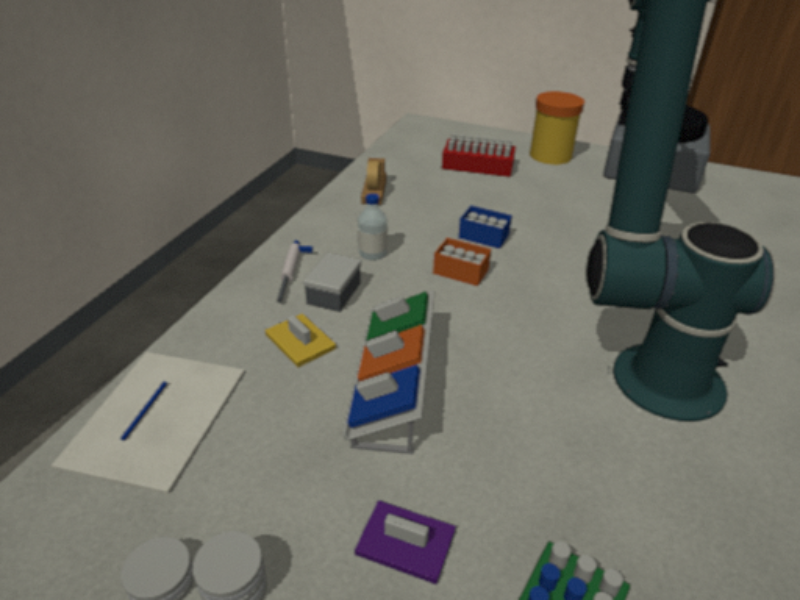

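The top view (800x600) shows the rack lids: blue (262,335), orange (315,322) and green (370,308). Off the rack are look-alikes: purple (165,395) and yellow (338,228). The boxes are orange (520,335) and blue (608,340), with the bottle at (517,222) and the tip box at (423,218). The side view agrees, with blue nearest at (385,395), then orange (392,350) and green (400,312). The lids meant are the blue and orange ones on the rack. I'll confirm this in a crop and measure.

```bash
cat > h.py <<'E'
import numpy as np, cv2
from scipy.spatial.transform import Rotation as R
from workcell import bot
def pts(c):
    d=c["depth"];K=np.array(c["mtx"]);v,u=np.mgrid[:d.shape[0],:d.shape[1]]
    p=np.stack([(u-K[0,2])/K[0,0]*d,-(v-K[1,2])/K[1,1]*d,-d],-1)
    return p@R.from_rotvec(c["rotation"]).as_matrix().T+np.array(c["eye"])
def cam(n):
    return dict(bot.read_camera(n))
HUE=dict(blue=(105,125),orange=(3,14),green=(45,85),yellow=(18,35),purple=(126,150))
def blobs(c,col,n=3,smin=110):
    h=cv2.cvtColor(np.ascontiguousarray(c["color"]),cv2.COLOR_RGB2HSV)
    m=cv2.inRange(h,(HUE[col][0],smin,30),(HUE[col][1],255,255))
    k,l,s,ce=cv2.connectedComponentsWithStats(m)
    o=sorted(range(1,k),key=lambda i:-s[i,4])[:n]
    return [(l==i) for i in o if s[i,4]>60]
E
python3 - <<'E'
from h import *
for n in("top","side"):
    c=dict(np.load("pics/%s0.npz"%n));P=pts(c)
    for col in HUE:
        for m in blobs(c,col):
            v,u=np.nonzero(m);p=P[m]
            print(n,col,(int(u.mean()),int(v.mean())),m.sum(),"lo",np.percentile(p,3,axis=0).round(3),"hi",np.percentile(p,97,axis=0).round(3))
c=np.load("pics/top0.npz")["color"][170:290,80:260,::-1]
cv2.imwrite("pics/crop.png",cv2.resize(c,None,fx=4,fy=4,interpolation=2))
E
```

```text
top blue (165, 215) 637 lo [0.421 0.268 0.049] hi [0.529 0.366 0.111]
top blue (388, 218) 481 lo [ 0.426 -0.429  0.008] hi [ 0.541 -0.344  0.064]
top blue (335, 133) 79 lo [ 0.708 -0.208  0.156] hi [ 0.733 -0.182  0.164]
top orange (201, 206) 855 lo [0.446 0.162 0.048] hi [0.561 0.258 0.11 ]
top orange (332, 214) 524 lo [ 0.433 -0.246 -0.   ] hi [ 0.548 -0.163  0.063]
top green (71, 325) 1184 lo [0.06  0.484 0.045] hi [0.193 0.703 0.056]
top green (228, 200) 386 lo [0.478 0.087 0.05 ] hi [0.576 0.154 0.11 ]
top yellow (216, 144) 884 lo [0.657 0.122 0.009] hi [0.783 0.232 0.021]
top yellow (416, 108) 325 lo [ 0.82  -0.511  0.042] hi [ 0.857 -0.442  0.108]
top purple (104, 253) 887 lo [0.294 0.479 0.01 ] hi [0.412 0.564 0.021]
side blue (247, 255) 833 lo [0.415 0.273 0.047] hi [0.524 0.374 0.109]
side blue (309, 146) 462 lo [ 0.424 -0.429  0.006] hi [ 0.539 -0.34   0.059]
side blue (348, 372) 253 lo [0.135 0.53  0.058] hi [0.161 0.581 0.083]
side orange (481, 54) 4320 lo [-0.369 -1.631 -0.126] hi [-0.003 -1.51   0.413]
side orange (251, 227) 681 lo [0.444 0.168 0.047] hi [0.556 0.266 0.109]
side orange (294, 168) 626 lo [ 0.431 -0.247  0.004] hi [ 0.546 -0.158  0.06 ]
side green (256, 203) 447 lo [0.473 0.064 0.049] hi [0.584 0.16  0.11 ]
side green (360, 370) 194 lo [0.114 0.485 0.048] hi [0.135 0.554 0.053]
side green (343, 366) 170 lo [0.15  0.481 0.048] hi [0.17  0.569 0.053]
side yellow (353, 88) 812 lo [ 0.353 -0.957  0.006] hi [ 0.478 -0.906  0.153]
side yellow (191, 218) 696 lo [0.652 0.126 0.003] hi [0.785 0.243 0.018]
side yellow (238, 111) 150 lo [ 0.817 -0.519  0.03 ] hi [ 0.853 -0.439  0.105]
side purple (259, 348) 1598 lo [0.291 0.483 0.007] hi [0.411 0.57  0.018]
```

View pics/crop.png

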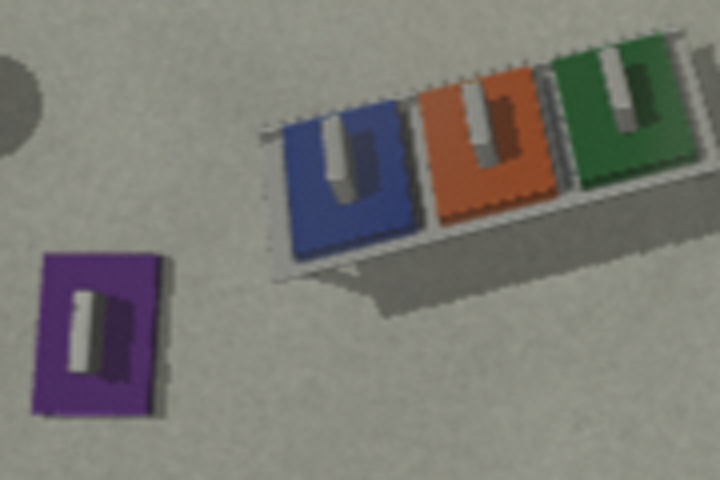

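The crop confirms the blue lid at (350,180) and the orange lid at (487,145). Both lie on the rack beside green, and purple at (100,335) lies flat on the bench. Next, the precise poses.

```bash
cat >> h.py <<'E'
def rect(xy):
    (c,s,a)=cv2.minAreaRect((xy*1000).astype(np.float32))
    if s[0]<s[1]: a+=90
    return np.round(c,1),np.round(sorted(s),1),round((a+90)%180-90,1)
def boxpose(c,col,lo=.052,hi=.07,near=None,sel=None):
    P=pts(c)
    for m in blobs(c,col):
        p=P[m]
        if (sel is None or np.hypot(*(np.median(p,0)[:2]-sel))<.08):
            q=p[(p[:,2]>lo)&(p[:,2]<hi)]
            return rect(q[:,:2]),len(q)
def lidpose(c,col,sel):
    P=pts(c)
    for m in blobs(c,col):
        p=P[m]
        if np.hypot(*(np.median(p,0)[:2]-sel))>.08: continue
        p0=np.median(p,0);q=p
        for _ in range(4):
            A=np.c_[q[:,:2]-p0[:2],np.ones(len(q))];k=np.linalg.lstsq(A,q[:,2],rcond=None)[0]
            r=p[:,2]-np.c_[p[:,:2]-p0[:2],np.ones(len(p))]@k; q=p[abs(r)<.004]
        n=np.array([-k[0],-k[1],1]);n/=np.linalg.norm(n)
        hgt=(P-np.r_[p0[:2],p0[2]+k[2]-p0[2]])@n
        near=np.hypot(P[...,0]-p0[0],P[...,1]-p0[1])<.07
        h=P[near&(hgt>.029)&(hgt<.039)]
        # plate frame: e1 horizontal, e2 along slope
        e2=np.array([1,0,0])-n[0]*n;e2/=np.linalg.norm(e2)
        e1=np.cross(n,e2)
        f=lambda x:rect(np.c_[(x-h.mean(0))@e2,(x-h.mean(0))@e1])
        hr=f(h);pr=f(q)
        hc=h.mean(0)+e2*hr[0][0]/1e3+e1*hr[0][1]/1e3
        pc=h.mean(0)+e2*pr[0][0]/1e3+e1*pr[0][1]/1e3
        pc=pc-((pc-np.r_[p0[:2],k[2]])@n)*n
        xa=lambda a:np.degrees(np.arctan2(*(e2*np.cos(np.radians(a))+e1*np.sin(np.radians(a)))[1::-1]))
        return dict(tilt=np.degrees(np.arccos(n[2])).round(1),downhill=np.degrees(np.arctan2(n[1],n[0])).round(1),handle_top=hc.round(4),hsize=hr[1],hyaw=xa(hr[2]).round(1),handle_base=(hc-n*.034).round(4),plate=pc.round(4),psize=pr[1],pyaw=xa(pr[2]).round(1),nh=len(h))
E
python3 - <<'E'
from h import *
for n in("top","side"):
    c=dict(np.load("pics/%s0.npz"%n))
    for col,s in(("blue",(.48,-.385)),("orange",(.49,-.205))): print(n,col,boxpose(c,col,sel=s))
    for col,s in(("blue",(.475,.32)),("orange",(.5,.21)),("green",(.53,.12))): print(n,col,lidpose(c,col,np.array(s)))
print(R.from_rotvec(bot.read_state()["tcp_rot"]).as_matrix().round(3))
E
```

```text
top blue ((array([ 484. , -386.4]), array([ 83.1, 115.9]), -3.9), 166)
top orange ((array([ 491.3, -204.9]), array([ 81.5, 116.6]), -4.6), 160)
top blue {'tilt': np.float64(40.0), 'downhill': np.float64(31.4), 'handle_top': array([0.4922, 0.3231, 0.1094]), 'hsize': array([18.1, 63.5]), 'hyaw': np.float64(15.3), 'handle_base': array([0.4735, 0.3117, 0.0833]), 'plate': array([0.476 , 0.3189, 0.0787]), 'psize': array([ 49.7, 147.2]), 'pyaw': np.float64(-26.6), 'nh': 70}
top orange {'tilt': np.float64(34.6), 'downhill': np.float64(21.6), 'handle_top': array([0.5219, 0.2158, 0.1086]), 'hsize': array([16.1, 64.2]), 'hyaw': np.float64(15.7), 'handle_base': array([0.504 , 0.2087, 0.0806]), 'plate': array([0.5053, 0.2113, 0.0792]), 'psize': array([ 91.6, 129.6]), 'pyaw': np.float64(16.3), 'nh': 79}
top green {'tilt': np.float64(35.1), 'downhill': np.float64(7.2), 'handle_top': array([0.5504, 0.1099, 0.1086]), 'hsize': array([15.9, 64.4]), 'hyaw': np.float64(15.4), 'handle_base': array([0.531 , 0.1075, 0.0808]), 'plate': array([0.5317, 0.1214, 0.0774]), 'psize': array([ 58.3, 130.2]), 'pyaw': 
[... 529 characters left out ...]
64(29.9), 'downhill': np.float64(13.5), 'handle_top': array([0.5206, 0.2185, 0.1076]), 'hsize': array([19.8, 62.7]), 'hyaw': np.float64(20.0), 'handle_base': array([0.5041, 0.2145, 0.0781]), 'plate': array([0.5052, 0.2157, 0.078 ]), 'psize': array([ 94., 129.]), 'pyaw': np.float64(17.6), 'nh': 85}
side green {'tilt': np.float64(29.9), 'downhill': np.float64(14.5), 'handle_top': array([0.5501, 0.1148, 0.1075]), 'hsize': array([20.3, 61.5]), 'hyaw': np.float64(19.4), 'handle_base': array([0.5337, 0.1106, 0.078 ]), 'plate': array([0.534 , 0.1091, 0.0788]), 'psize': array([ 92. , 126.5]), 'pyaw': np.float64(15.2), 'nh': 70}
[[ 0.954  0.298 -0.001]
 [ 0.298 -0.954  0.002]
 [ 0.    -0.002 -1.   ]]
```

Emit:
drive_tool --claw '[60, 60, 60, 60, 60, 60, 60, 60]' --pt "0.38 0.52 0" --pt "0.38 0.52 0" --pt "0.38 0.52 0" --pt "0.38 0.52 0" --pt "0.38 0.52 0" --pt "0.38 0.52 0" --pt "0.38 0.52 0" --pt "0.38 0.52 0" --yaw '[-0.011, -0.011, -0.011, -0.011, -0.011, -0.011, -0.011, -0.011]' --newtons 40

```text
time: 0.77
tool_pos: [0.3924, -0.3814, 0.4042]
tcp_rot: [-3.112, -0.421, -0.0]
wrist_force: [0.1, 0.5, 0.1]
width: 0.702
grip_force: 0.0
```

Emit:
drive_tool --claw '[60, 60, 60, 60, 60, 60, 60, 60]' --pt "0.1 0.64 0" --pt "0.1 0.64 0" --pt "0.1 0.64 0" --pt "0.1 0.64 0" --pt "0.1 0.64 0" --pt "0.1 0.64 0" --pt "0.1 0.64 0" --pt "0.1 0.64 0" --yaw '[0, 0, 0, 0, 0, 0, 0, 0]'

```text
time: 1.43
tool_pos: [0.4408, -0.0616, 0.4044]
tcp_rot: [-3.112, -0.421, 0.0]
wrist_force: [0.8, -0.3, 0.5]
width: 0.704
grip_force: 0.0
```

Emit:
drive_tool --claw '[60, 60, 60, 60, 60, 60, 60, 60]' --pt "0.08 0.64 0" --pt "0.08 0.64 0" --pt "0.08 0.64 0" --pt "0.08 0.64 0" --pt "0.08 0.64 0" --pt "0.08 0.64 0" --pt "0.08 0.64 0" --pt "0.08 0.64 0" --yaw '[0, 0, 0, 0, 0, 0, 0, 0]'

```text
time: 2.1
tool_pos: [0.4809, 0.2588, 0.4043]
tcp_rot: [-3.112, -0.422, 0.0]
wrist_force: [0.6, -0.1, -0.1]
width: 0.697
grip_force: 0.0
```

Emit:
drive_tool --claw '[60, 60, 60, 60, 60, 60, 60, 60]' --pt "0.005 0.132 -0.1" --pt "0.005 0.132 -0.1" --pt "0.005 0.132 -0.1" --pt "0.005 0.132 -0.16" --pt "0.005 0.132 -0.22" --pt "0.005 0.132 -0.26" --pt "0.005 0.132 -0.293" --pt "0.005 0.132 -0.293" --yaw '[0, 0, 0, 0, 0, 0, 0, 0]'

```text
time: 2.77
tool_pos: [0.4817, 0.32, 0.2536]
tcp_rot: [3.11, 0.42, -0.013]
wrist_force: [-0.5, -0.4, -0.5]
width: 0.704
grip_force: 0.0
```

Emit:
drive_tool --claw '[60, 8, 8, 8, 8, 8, 8, 8]' --pt "0 0 0" --pt "0 0 0" --pt "0 0 0" --pt "0 0 0" --pt "0 0 0" --pt "0 0 0" --pt "0 0 0" --pt "0 0 0" --yaw '[0, 0, 0, 0, 0, 0, 0, 0]' --newtons 40

```text
time: 3.43
tool_pos: [0.4845, 0.3222, 0.2599]
tcp_rot: [-3.112, -0.42, -0.004]
wrist_force: [0.8, 0.1, 6.6]
width: 0.181
grip_force: 40.2
```

Emit:
drive_tool --claw '[8, 8, 8, 8, 8, 8, 8, 8]' --pt "0 0 0.02" --pt "0 0 0.05" --pt "0 0 0.1" --pt "0 0 0.16" --pt "0 0 0.22" --pt "0 0 0.26" --pt "0 0 0.28" --pt "0 0 0.28" --yaw '[0, 0, 0, 0, 0, 0, 0, 0]'

```text
time: 4.1
tool_pos: [0.4843, 0.3221, 0.4015]
tcp_rot: [-3.111, -0.42, -0.007]
wrist_force: [-0.2, 0.2, -0.8]
width: 0.177
grip_force: 39.2
```

Run:
```python
from h import *
c=cam("side")
cv2.imwrite("pics/s1.png",cv2.resize(c["color"][100:330,130:430,::-1],None,fx=2.5,fy=2.5))
s=bot.read_state();print(s["tool_pos"],s["wrist_force"],s["width"])
```

```text
[0.48380942 0.32174678 0.39908354] [-0.57711579  0.01615752 -0.86038332] 0.18460492860536257
```

View pics/s1.png

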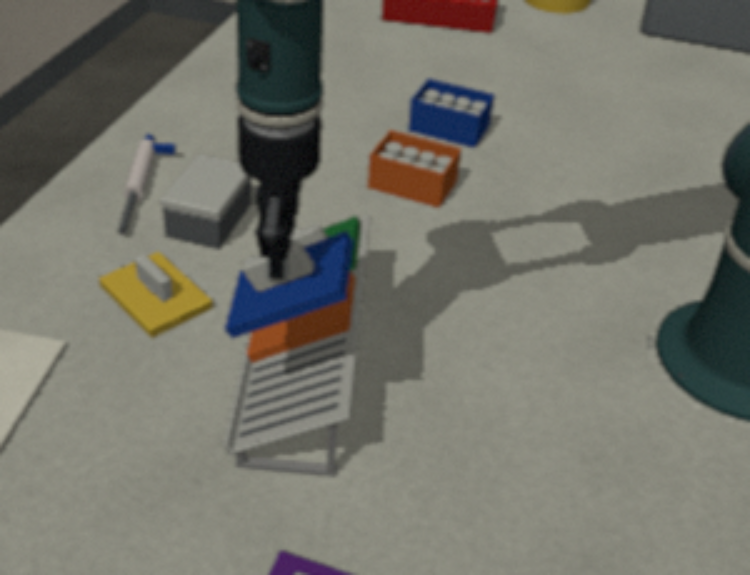

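The blue lid is held above the rack at about (290,285), still tilted. The green and orange lids are in place. I'll set it down on the free bench to level it.

Emit:
drive_tool --claw '[8, 8, 8, 8, 8, 8, 8, 8]' --pt "-0.07 -0.64 0" --pt "-0.07 -0.64 0" --pt "-0.07 -0.64 0" --pt "-0.07 -0.64 0" --pt "-0.07 -0.64 0" --pt "-0.07 -0.64 0" --pt "-0.07 -0.64 0" --pt "-0.07 -0.64 0" --yaw '[-0.108, -0.108, -0.108, -0.108, -0.108, -0.108, -0.108, -0.108]'

```text
time: 4.82
tool_pos: [0.447, -0.0008, 0.3954]
tcp_rot: [3.139, -0.113, -0.007]
wrist_force: [0.8, -0.7, -1.6]
width: 0.181
grip_force: 39.4
```

Emit:
drive_tool --claw '[8, 8, 8, 8, 8, 8, 8, 8]' --pt "-0.017 -0.144 0" --pt "-0.017 -0.144 -0.02" --pt "-0.017 -0.144 -0.1" --pt "-0.017 -0.144 -0.18" --pt "-0.017 -0.144 -0.25" --pt "-0.017 -0.144 -0.31" --pt "-0.017 -0.144 -0.327" --pt "-0.017 -0.144 -0.327" --yaw '[0, 0, 0, 0, 0, 0, 0, 0]'

```text
time: 5.48
tool_pos: [0.4373, -0.0697, 0.2304]
tcp_rot: [-3.138, 0.112, 0.016]
wrist_force: [-0.7, 0.6, -1.0]
width: 0.181
grip_force: 39.5
```

Emit:
drive_tool --claw '[8, 8, 8, 8, 8, 8, 8, 8]' --pt "0 0 -0.012" --pt "0 0 -0.024" --pt "0 0 -0.034" --pt "0 0 -0.044" --pt "0 0 -0.054" --pt "0 0 -0.064" --pt "0 0 -0.072" --pt "0 0 -0.076" --yaw '[0, 0, 0, 0, 0, 0, 0, 0]' --newtons 20

```text
time: 6.15
tool_pos: [0.4387, -0.0702, 0.1997]
tcp_rot: [3.14, -0.11, -0.01]
wrist_force: [-17.5, 2.1, 30.2]
width: 0.179
grip_force: 51.7
```

Run:
```python
from h import *
c=cam("side")
cv2.imwrite("pics/s2.png",cv2.resize(c["color"][80:280,180:380,::-1],None,fx=3,fy=3))
s=bot.read_state();print(s["tool_pos"],s["wrist_force"],s["width"])
print(lidpose(c,"blue",np.array((.44,-.07))))
```

```text
[ 0.43912273 -0.07022233  0.1995481 ] [-19.18028862   1.37008214  26.24169227] 0.1819455506834292
{'tilt': np.float64(10.2), 'downhill': np.float64(-13.1), 'handle_top': array([ 0.4271, -0.0663,  0.0593]), 'hsize': array([34.2, 54.2]), 'hyaw': np.float64(19.7), 'handle_base': array([ 0.4213, -0.0649,  0.0258]), 'plate': array([ 0.423 , -0.0671,  0.0257]), 'psize': array([ 96.4, 128.2]), 'pyaw': np.float64(-2.0), 'nh': 44}
```

View pics/s2.png

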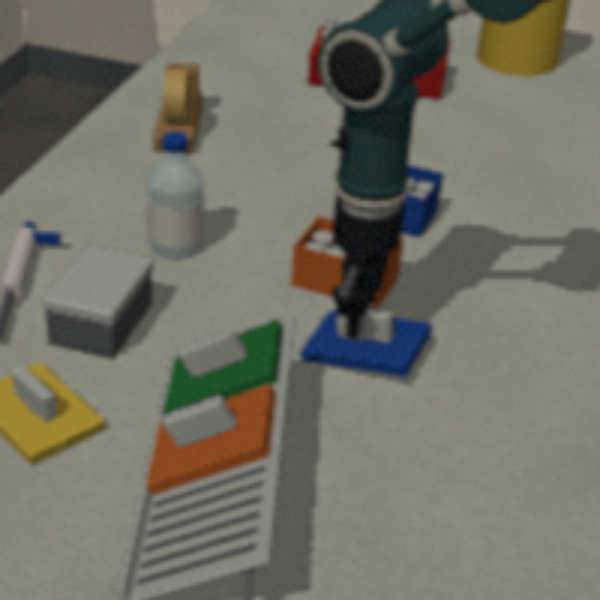

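The blue lid lies on the bench at about (368,343), with roughly 10° of tilt left in the grip. I'll release it there so it settles flat, then regrip.

Emit:
drive_tool --claw '[16, 18, 22, 40, 60, 60, 60, 60]' --pt "0 0 0.005" --pt "0 0 0.005" --pt "0 0 0.01" --pt "0 0 0.02" --pt "0 0 0.04" --pt "0 0 0.1" --pt "0 0 0.16" --pt "0 0 0.2" --yaw '[0, 0, 0, 0, 0, 0, 0, 0]'

```text
time: 6.87
tool_pos: [0.4411, -0.0704, 0.3]
tcp_rot: [3.139, -0.111, 0.005]
wrist_force: [0.6, 0.1, 1.0]
width: 0.701
grip_force: 0.0
```

Run:
```python
from h import *
s=bot.read_state();print(s["tool_pos"],s["wrist_force"],s["width"])
for n in("side","top"):
    c=cam(n)
    print(lidpose(c,"blue",np.array((.43,-.07))))
    print(lidpose(c,"orange",np.array((.5,.21))))
    for col,q in(("blue",(.48,-.385)),("orange",(.49,-.205))): print(n,col,boxpose(c,col,sel=q))
```

```text
[ 0.44110122 -0.07041354  0.29998238] [0.56856328 0.0831515  1.04243782] 0.7011197956063536
{'tilt': np.float64(1.8), 'downhill': np.float64(-81.1), 'handle_top': array([ 0.4282, -0.0679,  0.0478]), 'hsize': array([23.3, 62.5]), 'hyaw': np.float64(2.1), 'handle_base': array([ 0.428 , -0.0668,  0.0139]), 'plate': array([ 0.4284, -0.0667,  0.0144]), 'psize': array([ 93. , 127.3]), 'pyaw': np.float64(-3.6), 'nh': 69}
{'tilt': np.float64(30.0), 'downhill': np.float64(13.2), 'handle_top': array([0.5219, 0.2166, 0.1066]), 'hsize': array([20.8, 63.6]), 'hyaw': np.float64(14.8), 'handle_base': array([0.5053, 0.2127, 0.0772]), 'plate': array([0.5051, 0.2145, 0.078 ]), 'psize': array([ 93.1, 129.2]), 'pyaw': np.float64(16.5), 'nh': 89}
side blue ((array([ 447.5, -384.3]), array([51.2, 88.8]), -81.0), 40)
side orange ((array([ 489.7, -203.6]), array([ 87.7, 116.8]), -3.2), 100)
{'tilt': np.float64(50.0), 'downhill': np.float64(-69.2), 'handle_top': array([ 0.4111, -0.1407,  0.0033]), 'hsize': array([22.6, 66. ]), 'hyaw': np.float64(13.1), 'handle_base': array([ 0.4018, -0.1164, -0.0186]), 'plate': array([ 0.3955, -0.0907,  0.0147]), 'psize': array([15.7, 66.6]), 'pyaw': np.float64(19.8), 'nh': 71}
{'tilt': np.float64(40.6), 'downhill': np.float64(26.9), 'handle_top': array([0.5245, 0.2166, 0.1068]), 'hsize': array([15.9, 64.6]), 'hyaw': np.float64(12.1), 'handle_base': array([0.5048, 0.2066, 0.081 ]), 'plate': array([0.5016, 0.2096, 0.0824]), 'psize': array([ 93.7, 106. ]), 'pyaw': np.float64(-62.0), 'nh': 64}
top blue ((array([ 484.1, -387.1]), array([ 80.6, 116.8]), -4.7), 164)
top orange ((array([ 489. , -229.6]), array([ 35.1, 117.2]), -7.1), 71)
```

Emit:
drive_tool --claw '[60, 60, 60, 60, 60, 60, 60, 60]' --pt "-0.022 0 -0.04" --pt "-0.022 0 -0.1" --pt "-0.022 0 -0.16" --pt "-0.022 0 -0.19" --pt "-0.022 0 -0.2" --pt "-0.022 0 -0.2" --pt "-0.022 0 -0.2" --pt "-0.022 0 -0.2" --yaw '[0, 0, 0, 0, 0, 0, 0, 0]'

```text
time: 7.63
tool_pos: [0.4302, -0.0705, 0.1979]
tcp_rot: [3.139, -0.111, 0.004]
wrist_force: [0.9, -0.5, -0.1]
width: 0.701
grip_force: 0.0
```

Emit:
drive_tool --claw '[8, 8, 8, 8, 8, 8, 8, 8]' --pt "0 0 0" --pt "0 0 0" --pt "0 0 0" --pt "0 0 0" --pt "0 0 0" --pt "0 0 0" --pt "0 0 0" --pt "0 0 0" --yaw '[0, 0, 0, 0, 0, 0, 0, 0]' --newtons 60

```text
time: 8.3
tool_pos: [0.4299, -0.0704, 0.1976]
tcp_rot: [3.139, -0.112, 0.003]
wrist_force: [-1.2, -0.4, 5.3]
width: 0.177
grip_force: 59.2
```

Emit:
drive_tool --claw '[8, 8, 8, 8, 8, 8, 8, 8]' --pt "0 0 0.02" --pt "0 0 0.05" --pt "0 0 0.1" --pt "0 0 0.16" --pt "0 0 0.22" --pt "0 0 0.26" --pt "0 0 0.3" --pt "0 0 0.3" --yaw '[0, 0, 0, 0, 0, 0, 0, 0]'

```text
time: 8.97
tool_pos: [0.4306, -0.0706, 0.3515]
tcp_rot: [3.138, -0.112, 0.013]
wrist_force: [0.5, -0.4, -1.4]
width: 0.177
grip_force: 58.5
```

Run:
```python
from h import *
s=bot.read_state();print(s["tool_pos"],s["tcp_rot"],s["wrist_force"],s["width"])
c=cam("side")
print(lidpose(c,"blue",np.array((.43,-.07))))
for n in("side","top"):
    c=cam(n)
    for col,q in(("blue",(.48,-.385)),("orange",(.49,-.205))):
        for lo in(.045,.052,.056): print(n,col,boxpose(c,col,lo=lo,sel=q))
```

```text
[ 0.43064992 -0.07057172  0.35153351] [ 3.13813013 -0.11151458  0.01258309] [ 0.5477741  -0.42484697 -1.4034342 ] 0.1769170760486193
{'tilt': np.float64(23.0), 'downhill': np.float64(-73.3), 'handle_top': array([ 0.4288, -0.0609,  0.2038]), 'hsize': array([29. , 62.4]), 'hyaw': np.float64(7.5), 'handle_base': array([ 0.425 , -0.0482,  0.1726]), 'plate': array([ 0.4589, -0.2139,  0.1014]), 'psize': array([137.2, 381.3]), 'pyaw': np.float64(-79.3), 'nh': 57}
side blue None
side blue None
side blue None
side orange None
side orange None
side orange None
top blue ((array([ 484.3, -387. ]), array([ 81.2, 117. ]), -3.8), 218)
top blue ((array([ 484.3, -387. ]), array([ 81.2, 117. ]), -3.8), 167)
top blue ((array([ 484.4, -386.6]), array([ 80.4, 117. ]), -3.8), 126)
top orange ((array([ 488.2, -236.5]), array([ 27.2, 117.1]), -10.3), 80)
top orange ((array([ 488.2, -236.5]), array([ 27.2, 117.1]), -10.3), 59)
top orange ((array([ 487.3, -236.3]), array([ 27.2, 115.3]), -10.3), 47)
```

Emit:
drive_tool --claw '[8, 8, 8, 8, 8, 8, 8, 8]' --pt "0.112 -0.632 0" --pt "0.112 -0.632 0" --pt "0.112 -0.632 0" --pt "0.112 -0.632 0" --pt "0.112 -0.632 0" --pt "0.112 -0.632 0" --pt "0.112 -0.632 0" --pt "0.112 -0.632 0" --yaw '[0, 0, 0, 0, 0, 0, 0, 0]'

```text
time: 9.78
tool_pos: [0.4847, -0.3892, 0.3437]
tcp_rot: [-3.138, 0.114, 0.005]
wrist_force: [1.0, 0.2, -0.5]
width: 0.173
grip_force: 58.8
```

Emit:
drive_tool --claw '[8, 8, 8, 8, 8, 8]' --pt "0 0 -0.02" --pt "0 0 -0.06" --pt "0 0 -0.1" --pt "0 0 -0.12" --pt "0 0 -0.12" --pt "0 0 -0.12" --yaw '[0, 0, 0, 0, 0, 0]'

```text
time: 10.28
tool_pos: [0.4847, -0.3854, 0.2847]
tcp_rot: [-3.137, 0.111, 0.005]
wrist_force: [0.3, 0.6, -0.9]
width: 0.173
grip_force: 58.9
```

Run:
```python
from h import *
s=bot.read_state();print(s["tool_pos"],s["tcp_rot"],s["wrist_force"],s["width"])
o=[]
for n in("side","top","wrist"):
    c=cam(n);np.savez("pics/%s3.npz"%n,**c);P=pts(c)
    for m in blobs(c,"blue",2):
        p=P[m];print(n,m.sum(),np.percentile(p,3,axis=0).round(3),np.percentile(p,97,axis=0).round(3))
a,b,w=[np.load("pics/%s3.npz"%n)["color"][...,::-1] for n in("side","top","wrist")]
im=np.hstack([cv2.resize(a[90:190,260:360],(400,400)),cv2.resize(b[170:270,340:440],(400,400))])
cv2.imwrite("pics/m3.png",im)
```

```text
[ 0.48468663 -0.38537128  0.2847066 ] [-3.13702345  0.1108726   0.00497353] [ 0.28987365  0.64906511 -0.85069315] 0.17266341137612076
side 722 [ 0.422 -0.41   0.007] [ 0.54  -0.335  0.104]
side 254 [0.135 0.529 0.057] [0.161 0.58  0.082]
top 681 [ 0.428 -0.399  0.011] [ 0.547 -0.337  0.114]
top 79 [ 0.707 -0.208  0.154] [ 0.732 -0.181  0.166]
wrist 19776 [ 0.471 -0.429  0.103] [ 0.55  -0.343  0.106]
wrist 492 [ 0.424 -0.395  0.103] [ 0.482 -0.367  0.166]
```

View pics/m3.png

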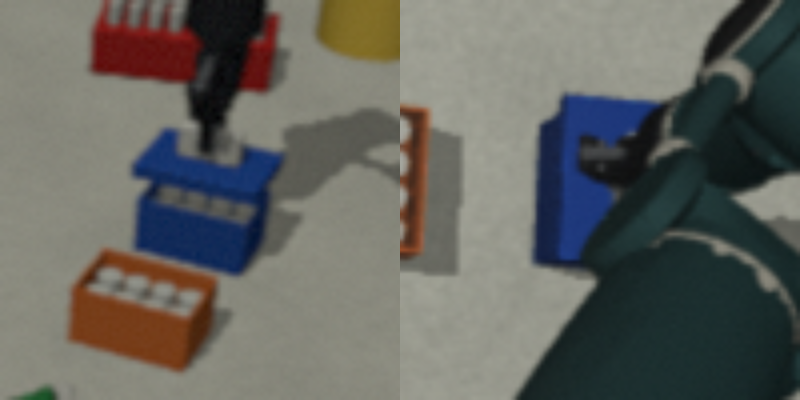

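The left half (side view) shows the lid level at (208,160), hovering over the blue box at (200,225). I'll measure the lid-to-box offset in the same view.

```bash
cat >> h.py <<'E'
def offset(c,col,sel,yaw,zb=(.01,.053),zl=(.075,.12)):
    P=pts(c);m=np.zeros(P.shape[:2],bool)
    for b in blobs(c,col,4,90): 
        if np.hypot(*(np.median(P[b],0)[:2]-sel))<.09: m|=b
    a=np.radians(yaw);X=np.array([np.cos(a),np.sin(a)]);Y=np.array([-X[1],X[0]])
    p=P[m];x=(p[:,:2]-sel)@X*1e3;y=(p[:,:2]-sel)@Y*1e3;z=p[:,2]
    for nm,(l,h) in(("box",zb),("lid",zl)):
        k=(z>l)&(z<h);e=lambda v,q:np.percentile(v,q).round(1)
        print(nm,k.sum(),"x",e(x[k],1),e(x[k],99),"mid",((e(x[k],1)+e(x[k],99))/2).round(1),"ymax",e(y[k],97),"ymed",e(y[k],50),"z",e(z[k]*1e3,2),e(z[k]*1e3,98))
    k=(z>zl[0]);t=k&(z>np.percentile(z[k],60)-.002)
    A=np.c_[x[t],y[t],np.ones(t.sum())];f=np.linalg.lstsq(A,z[t]*1e3,rcond=None)[0]
    print("lid slope deg x,y",np.degrees(f[:2]).round(2),"z0",f[2].round(1))
    # wall lines y(x)
    for nm,(l,h) in(("box",zb),("lid",(zl[0],zl[1]))):
        k=(z>l)&(z<h);bins=np.arange(-50,51,10);xs=[];ys=[]
        for b in bins:
            q=k&(abs(x-b)<5)
            if q.sum()>3: xs.append(b);ys.append(np.percentile(y[q],95 if nm=="lid" else 50))
        r=np.polyfit(xs,ys,1);print(nm,"wall y at x=0",r[1].round(1),"yaw rel",np.degrees(r[0]).round(1))
E
python3 - <<'E'
from h import *
offset(dict(np.load("pics/side3.npz")),"blue",np.array((.484,-.386)),-4)
w=dict(np.load("pics/wrist3.npz"));P=pts(w);p=P[blobs(w,"blue",1)[0]];p=p[(p[:,2]>.098)&(p[:,2]<.11)]
A=np.c_[p[:,:2]-p[:,:2].mean(0),np.ones(len(p))];f=np.linalg.lstsq(A,p[:,2],rcond=None)[0];print(np.degrees(f[:2]),f[2])
print(rect(p[:,:2]))
for n in["top","side"]: 
  c=dict(np.load("pics/%s0.npz"%n)); print(n);offset(c,"blue",np.array((.484,-.386)),-4,zl=(.055,.07))
E
```

```text
box 295 x -59.8 56.1 mid -1.8 ymax 44.0 ymed 37.3 z 11.5 52.5
lid 346 x -66.1 60.5 mid -2.8 ymax 50.4 ymed 30.3 z 87.5 104.9
lid slope deg x,y [-5.82 29.09] z0 94.1
box wall y at x=0 37.7 yaw rel -0.7
lid wall y at x=0 49.1 yaw rel -0.9
[0.02980346 0.04168848] 0.10464855009936468
(array([ 505.8, -386.1]), array([90.8, 91.6]), 86.0)
top
box 314 x -58.0 56.8 mid -0.6 ymax 39.3 ymed 1.6 z 11.0 51.6
lid 153 x -57.6 58.0 mid 0.2 ymax 38.9 ymed 12.9 z 55.2 66.7
lid slope deg x,y [-40.25 146.08] z0 62.2
box wall y at x=0 1.2 yaw rel 12.4
lid wall y at x=0 38.6 yaw rel -0.5
side
box 352 x -60.0 54.7 mid -2.6 ymax 43.2 ymed 36.4 z 10.8 52.1
lid 48 x -59.5 55.8 mid -1.9 ymax 43.7 ymed 20.9 z 55.1 61.6
lid slope deg x,y [-3.69 32.  ] z0 53.0
box wall y at x=0 36.9 yaw rel -0.4
lid wall y at x=0 41.7 yaw rel -5.6
```

```bash
cat >> h.py <<'E'
def onplane(c,uv,z):
    K=np.array(c["mtx"]);d=np.c_[(uv[:,0]-K[0,2])/K[0,0],-(uv[:,1]-K[1,2])/K[1,1],-np.ones(len(uv))]@R.from_rotvec(c["rotation"]).as_matrix().T
    e=np.array(c["eye"]);return (e+d*((z-e[2])/d[:,2])[:,None])[:,:2]
def hull(c,col,sel,z,yaw):
    "extents of the mask outline, rays cast on plane z, in the frame at sel"
    P=pts(c);m=np.zeros(P.shape[:2],np.uint8)
    for b in blobs(c,col,4,90):
        if np.hypot(*(np.median(P[b],0)[:2]-sel))<.09: m[b]=1
    ct=max(cv2.findContours(m,0,1)[0],key=len)[:,0].astype(float)
    a=np.radians(yaw);Q=np.array([[np.cos(a),-np.sin(a)],[np.sin(a),np.cos(a)]])
    return (onplane(c,ct,z)-sel)@Q*1e3
E
python3 - <<'E'
from h import *
s=np.array((.484,-.386))
for f,z in(("top0",.06),("top3",.1035)):
    q=hull(dict(np.load("pics/%s.npz"%f)),"blue",s,z,-4)
    # top-face +y edge: outline bins in x
    r=[q[abs(q[:,0]-b)<8][:,1].max().round(1) for b in range(-40,41,20)]
    xx=[q[abs(q[:,1]-b)<6][:,0].max().round(1) for b in (10,20,30)]
    xn=[q[abs(q[:,1]-b)<6][:,0].min().round(1) for b in (10,20,30)]
    print(f,"y+",r,"x+",xx,"x-",xn,"y-",q[:,1].min().round(1))
E
```

```text
top0 y+ [np.float64(51.9), np.float64(52.7), np.float64(53.3), np.float64(51.2), np.float64(52.0)] x+ [np.float64(57.8), np.float64(56.9), np.float64(58.6)] x- [np.float64(-61.1), np.float64(-61.7), np.float64(-60.0)] y- -41.0
top3 y+ [np.float64(63.8), np.float64(64.6), np.float64(64.9), np.float64(63.2), np.float64(63.7)] x+ [np.float64(64.9), np.float64(64.9), np.float64(64.0)] x- [np.float64(-31.6), np.float64(-41.6), np.float64(-67.1)] y- -28.1
```

Emit:
drive_tool --claw '[8, 8, 8, 8, 8, 8, 8, 8]' --pt "0 0 -0.014" --pt "0 0 -0.028" --pt "0 0 -0.042" --pt "0 0 -0.052" --pt "0 0 -0.058" --pt "0 0 -0.062" --pt "0 0 -0.066" --pt "0 0 -0.068" --yaw '[0, 0, 0, 0, 0, 0, 0, 0]'

```text
time: 11.1
tool_pos: [0.4853, -0.3863, 0.2524]
tcp_rot: [-3.139, 0.112, 0.0]
wrist_force: [-0.2, -0.9, -2.3]
width: 0.178
grip_force: 58.9
```

Emit:
drive_tool --claw '[8, 8, 8, 8, 8, 8, 8, 8]' --pt "0 0 -0.003" --pt "0 0 -0.006" --pt "0 0 -0.009" --pt "0 0 -0.011" --pt "0 0 -0.013" --pt "0 0 -0.015" --pt "0 0 -0.016" --pt "0 0 -0.016" --yaw '[0, 0, 0, 0, 0, 0, 0, 0]'

```text
time: 11.77
tool_pos: [0.4853, -0.3864, 0.2456]
tcp_rot: [3.14, -0.112, 0.0]
wrist_force: [-2.3, 2.3, 4.2]
width: 0.175
grip_force: 59.7
```

Emit:
drive_tool --claw '[8, 16, 20, 30, 60, 60, 60, 60]' --pt "0 0 -0.002" --pt "0 0 -0.002" --pt "0 0 0" --pt "0 0 0" --pt "0 0 0.02" --pt "0 0 0.08" --pt "0 0 0.16" --pt "0 0 0.24" --yaw '[0, 0, 0, 0, 0, 0, 0, 0]'

```text
time: 12.43
tool_pos: [0.4848, -0.3859, 0.3649]
tcp_rot: [-3.138, 0.112, 0.004]
wrist_force: [0.8, -0.2, 0.2]
width: 0.703
grip_force: 0.0
```

Run:
```python
from h import *
s=bot.read_state();print(s["tool_pos"],s["tcp_rot"])
c=cam("side");np.savez("pics/side4.npz",**c);print(lidpose(c,"blue",np.array((.484,-.386))))
w=cam("wrist");P=pts(w);p=P[blobs(w,"blue",1)[0]];p=p[(p[:,2]>.05)&(p[:,2]<.075)]
A=np.c_[p[:,:2]-p[:,:2].mean(0),np.ones(len(p))];f=np.linalg.lstsq(A,p[:,2],rcond=None)[0];print(len(p),np.degrees(f[:2]),f[2],rect(p[:,:2]))
cv2.imwrite("pics/m4.png",np.hstack([cv2.resize(c["color"][90:190,260:360,::-1],(400,400)),cv2.resize(w["color"][...,::-1],(400,400))]))
for n in ("side","top"): print(lidpose(cam(n),"orange",np.array((.505,.21))))
```

```text
[ 0.48478024 -0.38587371  0.36489661] [-3.13757748  0.11156669  0.00395035]
{'tilt': np.float64(25.9), 'downhill': np.float64(-83.0), 'handle_top': array([ 0.48  , -0.3859,  0.0679]), 'hsize': array([ 40.9, 106. ]), 'hyaw': np.float64(9.4), 'handle_base': array([ 0.4782, -0.3712,  0.0373]), 'plate': array([ 0.4681, -0.3474,  0.0497]), 'psize': array([ 64.9, 125.3]), 'pyaw': np.float64(22.6), 'nh': 60}
9534 [0.08963925 0.04837627] 0.06285861440200341 (array([ 487.3, -384.7]), array([ 90.8, 126.5]), -4.1)
{'tilt': np.float64(30.1), 'downhill': np.float64(14.1), 'handle_top': array([0.5223, 0.2197, 0.1062]), 'hsize': array([20. , 64.1]), 'hyaw': np.float64(12.4), 'handle_base': array([0.5058, 0.2155, 0.0768]), 'plate': array([0.5055, 0.2132, 0.0782]), 'psize': array([ 94.5, 129.5]), 'pyaw': np.float64(15.9), 'nh': 86}
{'tilt': np.float64(36.0), 'downhill': np.float64(22.7), 'handle_top': array([0.5219, 0.2158, 0.1083]), 'hsize': array([16.4, 64.2]), 'hyaw': np.float64(15.4), 'handle_base': array([0.5035, 0.2081, 0.0808]), 'plate': array([0.5072, 0.212 , 0.0776]), 'psize': array([ 90.5, 133.8]), 'pyaw': np.float64(12.7), 'nh': 72}
```

View pics/m4.png

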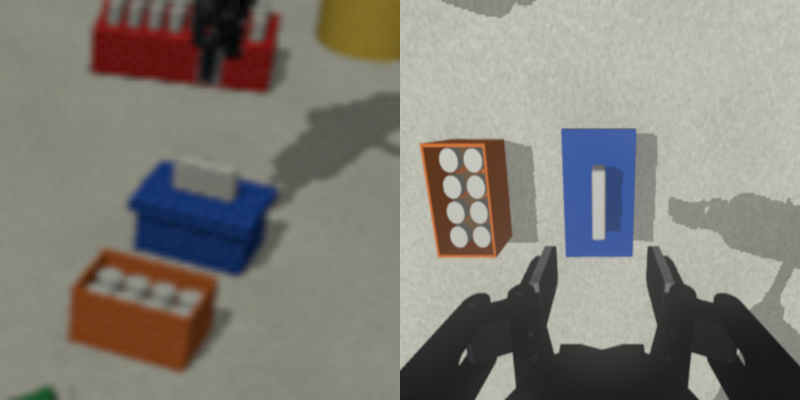

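Blue is seated: the plate top is at 62.9 mm (63 expected) and level, shown at (200,190) left and (600,190) right. The orange box hasn't moved. Now the orange lid.

Emit:
drive_tool --claw '[60, 60, 60, 60, 60, 60, 60, 60]' --pt "0.028 0.6 0.04" --pt "0.028 0.6 0.04" --pt "0.028 0.6 0.04" --pt "0.028 0.6 0.04" --pt "0.028 0.6 0.04" --pt "0.028 0.6 0.04" --pt "0.028 0.6 0.04" --pt "0.028 0.6 0.04" --yaw '[0.108, 0.108, 0.108, 0.108, 0.108, 0.108, 0.108, 0.108]' --newtons 40

```text
time: 13.3
tool_pos: [0.4983, -0.0815, 0.3831]
tcp_rot: [-3.109, -0.425, 0.004]
wrist_force: [-0.8, -0.3, -0.6]
width: 0.702
grip_force: 0.0
```

Emit:
drive_tool --claw '[60, 60, 60, 60, 60, 60, 60, 60]' --pt "0.028 0.603 0" --pt "0.028 0.603 0" --pt "0.028 0.603 0" --pt "0.028 0.603 0" --pt "0.028 0.603 0" --pt "0.028 0.603 0" --pt "0.028 0.603 0" --pt "0.028 0.603 0" --yaw '[0, 0, 0, 0, 0, 0, 0, 0]'

```text
time: 13.97
tool_pos: [0.5127, 0.2196, 0.3829]
tcp_rot: [-3.111, -0.426, 0.004]
wrist_force: [-0.3, 0.1, 0.5]
width: 0.701
grip_force: 0.0
```

Emit:
drive_tool --claw '[60, 60]' --pt "0 0 0" --pt "0 0 0" --yaw '[0, 0]'

```text
time: 14.13
tool_pos: [0.5129, 0.2151, 0.383]
tcp_rot: [3.111, 0.423, -0.005]
wrist_force: [-0.3, 0.7, 0.0]
width: 0.702
grip_force: 0.0
```

Run:
```python
from h import *
s=bot.read_state();print(s["tool_pos"],s["tcp_rot"])
# orange box: side, top and rim edges
for n in ("side","top"):
    c=cam(n);
    print(n,[boxpose(c,"orange",lo=l,sel=np.array((.49,-.205))) for l in(.05,.055)])
    if n=="side": print(lidpose(c,"green",np.array((.53,.11)))["handle_top"])
w=cam("wrist");print(lidpose(w,"orange",np.array((.505,.21))))
```

```text
[0.51290568 0.2150794  0.38302337] [ 3.11138098  0.42270433 -0.00475182]
side [((array([ 489.7, -202.9]), array([ 88.9, 117.8]), -4.9), 177), ((array([ 489.7, -202.8]), array([ 88.1, 117.1]), -5.6), 100)]
[0.5509 0.1116 0.1067]
top [((array([ 491.1, -205.2]), array([ 80.9, 117.4]), -4.4), 171), ((array([ 491.3, -205.2]), array([ 80.9, 117.2]), -3.8), 132)]
{'tilt': np.float64(29.9), 'downhill': np.float64(15.7), 'handle_top': array([0.5254, 0.2186, 0.1072]), 'hsize': array([15.6, 62.8]), 'hyaw': np.float64(15.9), 'handle_base': array([0.5091, 0.214 , 0.0777]), 'plate': array([0.5096, 0.2146, 0.0778]), 'psize': array([ 91.4, 127.4]), 'pyaw': np.float64(15.6), 'nh': 1251}
```

Emit:
drive_tool --claw '[60, 60, 60, 60, 60, 60, 60, 60]' --pt "0 0 -0.06" --pt "0 0 -0.12" --pt "0 0 -0.18" --pt "0 0 -0.22" --pt "0 0 -0.24" --pt "0 0 -0.247" --pt "0 0 -0.247" --pt "0 0 -0.247" --yaw '[0, 0, 0, 0, 0, 0, 0, 0]'

```text
time: 14.95
tool_pos: [0.5141, 0.2149, 0.2626]
tcp_rot: [-3.113, -0.419, -0.003]
wrist_force: [-0.7, 0.2, -0.1]
width: 0.703
grip_force: 0.0
```

Emit:
drive_tool --claw '[8, 8, 8, 8, 8, 8, 8, 8]' --pt "0 0 0" --pt "0 0 0" --pt "0 0 0" --pt "0 0 0" --pt "0 0 0" --pt "0 0 0" --pt "0 0 0" --pt "0 0 0" --yaw '[0, 0, 0, 0, 0, 0, 0, 0]' --newtons 40

```text
time: 15.62
tool_pos: [0.5138, 0.2155, 0.2623]
tcp_rot: [-3.113, -0.421, -0.003]
wrist_force: [-0.1, -0.4, 5.5]
width: 0.178
grip_force: 40.0
```

Emit:
drive_tool --claw '[8, 8, 8, 8, 8, 8, 8, 8]' --pt "0 0 0.02" --pt "0 0 0.05" --pt "0 0 0.1" --pt "0 0 0.16" --pt "0 0 0.22" --pt "0 0 0.26" --pt "0 0 0.28" --pt "0 0 0.28" --yaw '[0, 0, 0, 0, 0, 0, 0, 0]'

```text
time: 16.28
tool_pos: [0.5139, 0.2155, 0.4043]
tcp_rot: [-3.112, -0.42, -0.008]
wrist_force: [-0.3, -0.1, -1.2]
width: 0.18
grip_force: 39.1
```

Emit:
drive_tool --claw '[8, 8, 8, 8, 8, 8, 8, 8]' --pt "-0.116 -0.551 0" --pt "-0.116 -0.551 0" --pt "-0.116 -0.551 0" --pt "-0.116 -0.551 0" --pt "-0.116 -0.551 0" --pt "-0.116 -0.551 0" --pt "-0.116 -0.551 0" --pt "-0.116 -0.551 0" --yaw '[-0.108, -0.108, -0.108, -0.108, -0.108, -0.108, -0.108, -0.108]'

```text
time: 16.95
tool_pos: [0.4533, -0.0645, 0.3988]
tcp_rot: [3.137, -0.12, -0.007]
wrist_force: [-0.1, 0.3, -0.8]
width: 0.18
grip_force: 39.6
```

Emit:
drive_tool --claw '[8, 8, 8, 8, 8, 8, 8, 8]' --pt "0 0 -0.02" --pt "0 0 -0.1" --pt "0 0 -0.18" --pt "0 0 -0.25" --pt "0 0 -0.3" --pt "0 0 -0.325" --pt "0 0 -0.332" --pt "0 0 -0.332" --yaw '[0, 0, 0, 0, 0, 0, 0, 0]'

```text
time: 17.62
tool_pos: [0.454, -0.0589, 0.2325]
tcp_rot: [-3.139, 0.109, 0.009]
wrist_force: [0.4, 0.8, -0.2]
width: 0.179
grip_force: 39.6
```

Emit:
drive_tool --claw '[8, 8, 8, 8, 8, 8, 8, 8]' --pt "0 0 -0.014" --pt "-0.009 0 -0.02" --pt "-0.018 0.001 -0.026" --pt "-0.026 0.002 -0.033" --pt "-0.033 0.002 -0.039" --pt "-0.04 0.003 -0.046" --pt "-0.046 0.003 -0.054" --pt "-0.054 0.004 -0.064" --yaw '[0, 0, 0, 0, 0, 0, 0, 0]' --newtons 20

```text
time: 18.28
tool_pos: [0.4306, -0.058, 0.2061]
tcp_rot: [3.14, -0.111, 0.011]
wrist_force: [-1.7, 2.5, 8.0]
width: 0.183
grip_force: 41.1
```

Run:
```python
from h import *
s=bot.read_state();print(s["tool_pos"],s["wrist_force"])
d=lidpose(cam("side"),"orange",np.array((.43,-.06)));print(d)
```

```text
[ 0.43057556 -0.05804257  0.20614827] [-1.69703282  2.51511269  8.01628068]
{'tilt': np.float64(8.4), 'downhill': np.float64(-17.6), 'handle_top': array([ 0.4395, -0.0559,  0.0557]), 'hsize': array([35. , 62.8]), 'hyaw': np.float64(-16.9), 'handle_base': array([ 0.4348, -0.0544,  0.022 ]), 'plate': array([ 0.4347, -0.0567,  0.0225]), 'psize': array([ 96.2, 130. ]), 'pyaw': np.float64(-3.9), 'nh': 54}
```

Emit:
drive_tool --claw '[8, 8, 8, 8, 8, 8, 8, 8]' --pt "-0.002 0 -0.004" --pt "-0.003 0 -0.008" --pt "-0.004 0 -0.012" --pt "-0.004 0 -0.016" --pt "-0.004 0 -0.018" --pt "-0.004 0 -0.018" --pt "-0.004 0 -0.018" --pt "-0.004 0 -0.018" --yaw '[0, 0, 0, 0, 0, 0, 0, 0]'

```text
time: 19.0
tool_pos: [0.4266, -0.058, 0.1965]
tcp_rot: [-3.139, 0.111, 0.001]
wrist_force: [-10.4, 2.4, 17.1]
width: 0.181
grip_force: 43.3
```

Emit:
drive_tool --claw '[16, 18, 22, 40, 60, 60, 60, 60]' --pt "0 0 0.002" --pt "0 0 0.004" --pt "0 0 0.01" --pt "0 0 0.02" --pt "0 0 0.04" --pt "0 0 0.1" --pt "0 0 0.16" --pt "0 0 0.2" --yaw '[0, 0, 0, 0, 0, 0, 0, 0]'

```text
time: 19.67
tool_pos: [0.427, -0.0584, 0.2975]
tcp_rot: [3.139, -0.112, 0.005]
wrist_force: [0.5, 0.3, -0.6]
width: 0.703
grip_force: 0.0
```

Run:
```python
from h import *
s=bot.read_state();print(s["tool_pos"],s["tcp_rot"])
for n in("side","wrist"):print(lidpose(cam(n),"orange",np.array((.43,-.06))))
```

```text
[ 0.4269933  -0.05844544  0.29746509] [ 3.13910062 -0.11169458  0.00506727]
{'tilt': np.float64(1.3), 'downhill': np.float64(-71.9), 'handle_top': array([ 0.4346, -0.0557,  0.0486]), 'hsize': array([19.9, 63.5]), 'hyaw': np.float64(-4.2), 'handle_base': array([ 0.4343, -0.055 ,  0.0146]), 'plate': array([ 0.4334, -0.0566,  0.0145]), 'psize': array([ 96.1, 128.4]), 'pyaw': np.float64(-3.1), 'nh': 63}
{'tilt': np.float64(0.1), 'downhill': np.float64(-146.9), 'handle_top': array([ 0.4377, -0.0572,  0.0485]), 'hsize': array([15.9, 62.5]), 'hyaw': np.float64(-3.7), 'handle_base': array([ 0.4378, -0.0571,  0.0145]), 'plate': array([ 0.4366, -0.0569,  0.0148]), 'psize': array([ 91.6, 127.3]), 'pyaw': np.float64(-4.1), 'nh': 1499}
```

Emit:
drive_tool --claw '[60, 60, 60, 60, 60, 60, 60, 60]' --pt "0.016 0 -0.04" --pt "0.016 0 -0.1" --pt "0.016 0 -0.16" --pt "0.016 0 -0.19" --pt "0.016 0 -0.2" --pt "0.016 0 -0.2" --pt "0.016 0 -0.2" --pt "0.016 0 -0.2" --yaw '[0, 0, 0, 0, 0, 0, 0, 0]'

```text
time: 20.43
tool_pos: [0.4352, -0.0585, 0.1954]
tcp_rot: [3.139, -0.112, 0.004]
wrist_force: [-0.3, 0.1, -0.4]
width: 0.701
grip_force: 0.0
```

Emit:
drive_tool --claw '[8, 8, 8, 8, 8, 8, 8, 8]' --pt "0 0 0" --pt "0 0 0" --pt "0 0 0" --pt "0 0 0" --pt "0 0 0" --pt "0 0 0" --pt "0 0 0" --pt "0 0 0" --yaw '[0, 0, 0, 0, 0, 0, 0, 0]' --newtons 60

```text
time: 21.1
tool_pos: [0.4349, -0.0584, 0.1951]
tcp_rot: [3.139, -0.112, 0.002]
wrist_force: [-0.4, -0.2, 7.0]
width: 0.177
grip_force: 59.2
```

Emit:
drive_tool --claw '[8, 8, 8, 8, 8, 8, 8, 8]' --pt "0 0 0.02" --pt "0 0 0.05" --pt "0 0 0.1" --pt "0 0 0.16" --pt "0 0 0.2" --pt "0 0 0.22" --pt "0 0 0.22" --pt "0 0 0.22" --yaw '[0, 0, 0, 0, 0, 0, 0, 0]'

```text
time: 21.77
tool_pos: [0.434, -0.0582, 0.304]
tcp_rot: [3.14, -0.112, 0.0]
wrist_force: [-0.3, -0.1, -1.1]
width: 0.178
grip_force: 58.5
```

Emit:
drive_tool --claw '[8, 8, 8, 8, 8, 8, 8, 8]' --pt "0.111 -0.292 0" --pt "0.111 -0.292 0" --pt "0.111 -0.292 0" --pt "0.111 -0.292 0" --pt "0.111 -0.292 0" --pt "0.111 -0.292 -0.02" --pt "0.111 -0.292 -0.04" --pt "0.111 -0.292 -0.04" --yaw '[0, 0, 0, 0, 0, 0, 0, 0]'

```text
time: 22.43
tool_pos: [0.4874, -0.2025, 0.2795]
tcp_rot: [-3.136, 0.111, 0.012]
wrist_force: [-0.2, 0.3, -1.0]
width: 0.177
grip_force: 58.9
```

Run:
```python
from h import *
s=bot.read_state();print(s["tool_pos"],s["tcp_rot"],s["wrist_force"],s["width"])
c=cam("side");sel=np.array((.49,-.204));offset(c,"orange",sel,-4)
w=cam("wrist");print(lidpose(w,"orange",sel))
t=cam("top")
cv2.imwrite("pics/m5.png",np.hstack([cv2.resize(c["color"][100:200,240:340,::-1],(400,400)),cv2.resize(t["color"][160:260,280:380,::-1],(400,400))]))
```

```text
[ 0.48744064 -0.20253561  0.2794774 ] [-3.13600572  0.11062996  0.01212572] [-0.18780545  0.34048436 -0.95892184] 0.17685696687812846
box 364 x -59.3 56.8 mid -1.2 ymax 43.2 ymed 38.2 z 11.1 52.1
lid 463 x -69.5 58.6 mid -5.4 ymax 50.3 ymed 27.3 z 85.3 103.2
lid slope deg x,y [-7.79 32.78] z0 89.8
box wall y at x=0 38.7 yaw rel -0.1
lid wall y at x=0 49.4 yaw rel 1.1
{'tilt': np.float64(0.5), 'downhill': np.float64(-33.6), 'handle_top': array([ 0.49  , -0.2027,  0.1341]), 'hsize': array([39.5, 62.7]), 'hyaw': np.float64(16.9), 'handle_base': array([ 0.4898, -0.2025,  0.1001]), 'plate': array([ 0.5078, -0.2016,  0.1003]), 'psize': array([89.7, 91.9]), 'pyaw': np.float64(86.0), 'nh': 4908}
```

View pics/m5.png

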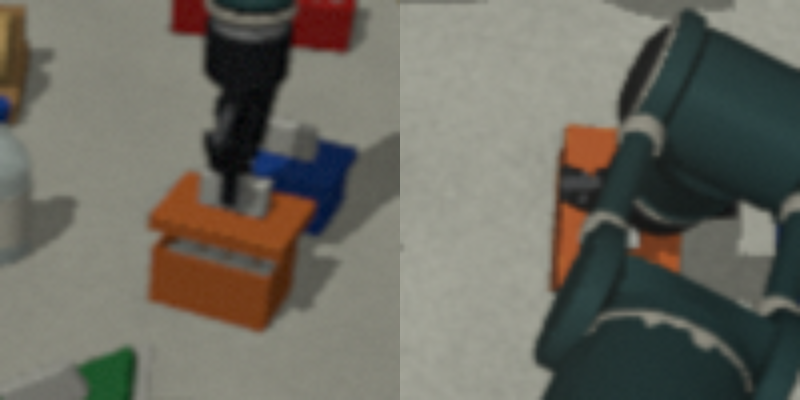

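The side half shows the orange lid at (232,210) over its box at (215,280), about 3 mm short in x. I'll correct that and lower it.

Emit:
drive_tool --claw '[8, 8, 8, 8, 8, 8, 8, 8]' --pt "0.0064 -0.0026 0" --pt "0.0064 -0.0026 -0.006" --pt "0.0064 -0.0026 -0.014" --pt "0.0064 -0.0026 -0.022" --pt "0.0064 -0.0026 -0.028" --pt "0.0064 -0.0026 -0.034" --pt "0.0064 -0.0026 -0.036" --pt "0.0064 -0.0026 -0.036" --yaw '[0, 0, 0, 0, 0, 0, 0, 0]'

```text
time: 23.25
tool_pos: [0.4927, -0.2055, 0.2656]
tcp_rot: [-3.139, 0.112, 0.001]
wrist_force: [-0.0, 0.4, -1.2]
width: 0.171
grip_force: 58.9
```

Run:
```python
from h import *
s=bot.read_state();print(s["tool_pos"],s["wrist_force"])
offset(cam("side"),"orange",np.array((.49,-.204)),-4,zl=(.068,.12))
```

```text
[ 0.4927239  -0.20554184  0.26562316] [-0.04477396  0.40088506 -1.2366942 ]
box 364 x -59.5 56.0 mid -1.8 ymax 43.0 ymed 37.9 z 10.5 52.0
lid 459 x -62.5 65.1 mid 1.3 ymax 47.0 ymed 24.3 z 71.1 88.5
lid slope deg x,y [-7.44 33.4 ] z0 78.6
box wall y at x=0 38.4 yaw rel 0.1
lid wall y at x=0 46.1 yaw rel 1.0
```

Emit:
drive_tool --claw '[8, 8, 8, 8]' --pt "-0.005 0.004 0" --pt "-0.005 0.004 0" --pt "-0.005 0.004 0" --pt "-0.005 0.004 0" --yaw '[0, 0, 0, 0]'

```text
time: 23.63
tool_pos: [0.4905, -0.2036, 0.2664]
tcp_rot: [3.139, -0.112, 0.001]
wrist_force: [1.3, -1.0, -2.1]
width: 0.168
grip_force: 58.9
```

Run:
```python
from h import *
for i in range(2):
    c=cam("side");s=bot.read_state();print(s["tool_pos"],s["wrist_force"])
    offset(c,"orange",np.array((.49,-.204)),-4,zl=(.068,.12))
```

```text
[ 0.49053255 -0.20361037  0.2663791 ] [ 0.07296601 -0.31788212 -1.66643827]
box 353 x -58.7 55.9 mid -1.4 ymax 43.4 ymed 38.3 z 11.1 51.9
lid 460 x -64.7 62.7 mid -1.0 ymax 48.6 ymed 25.3 z 71.9 89.1
lid slope deg x,y [-6.95 34.03] z0 78.3
box wall y at x=0 38.7 yaw rel 0.2
lid wall y at x=0 47.5 yaw rel 0.5
[ 0.49055233 -0.20361996  0.2663515 ] [ 0.16079736  0.33105008 -1.56461872]
box 363 x -59.2 54.7 mid -2.2 ymax 44.3 ymed 38.1 z 11.1 51.8
lid 463 x -64.7 62.6 mid -1.1 ymax 48.5 ymed 25.1 z 71.9 89.2
lid slope deg x,y [-7.11 33.05] z0 78.8
box wall y at x=0 38.6 yaw rel 0.1
lid wall y at x=0 47.7 yaw rel 0.0
```

Emit:
drive_tool --claw '[8, 8, 8, 8, 8, 8, 8, 8]' --pt "-0.001 0.001 -0.006" --pt "-0.001 0.001 -0.012" --pt "-0.001 0.001 -0.017" --pt "-0.001 0.001 -0.022" --pt "-0.001 0.001 -0.026" --pt "-0.001 0.001 -0.029" --pt "-0.001 0.001 -0.031" --pt "-0.001 0.001 -0.031" --yaw '[0, 0, 0, 0, 0, 0, 0, 0]'

```text
time: 24.4
tool_pos: [0.4899, -0.203, 0.2504]
tcp_rot: [-3.139, 0.112, 0.001]
wrist_force: [-0.3, -0.5, -0.8]
width: 0.177
grip_force: 58.9
```

Emit:
drive_tool --claw '[8, 8, 8, 8, 8, 8, 8, 8]' --pt "0 0 -0.003" --pt "0 0 -0.006" --pt "0 0 -0.009" --pt "0 0 -0.011" --pt "0 0 -0.013" --pt "0 0 -0.015" --pt "0 0 -0.016" --pt "0 0 -0.016" --yaw '[0, 0, 0, 0, 0, 0, 0, 0]'

```text
time: 25.07
tool_pos: [0.49, -0.2031, 0.2431]
tcp_rot: [3.14, -0.111, -0.0]
wrist_force: [-1.4, 0.3, 3.4]
width: 0.179
grip_force: 59.6
```

Contact came at the expected seating height, so I'll release and check.

Emit:
drive_tool --claw '[8, 16, 20, 30, 60, 60, 60, 60]' --pt "0 0 -0.002" --pt "0 0 -0.002" --pt "0 0 0" --pt "0 0 0" --pt "0 0 0.02" --pt "0 0 0.08" --pt "0 0 0.16" --pt "0 0 0.24" --yaw '[0, 0, 0, 0, 0, 0, 0, 0]'

```text
time: 25.73
tool_pos: [0.4893, -0.2028, 0.3632]
tcp_rot: [-3.138, 0.112, 0.004]
wrist_force: [1.4, -0.9, -0.3]
width: 0.7
grip_force: 0.0
```

Run:
```python
from h import *
w=cam("wrist");P=pts(w)
for col,se in(("orange",(.49,-.204)),("blue",(.485,-.386))):
    for b in blobs(w,col,2):
        p=P[b];p=p[(p[:,2]>.058)&(p[:,2]<.07)]
        if len(p)<200: continue
        A=np.c_[p[:,:2]-p[:,:2].mean(0),np.ones(len(p))];f=np.linalg.lstsq(A,p[:,2],rcond=None)[0];print(col,len(p),np.degrees(f[:2]).round(2),f[2].round(4),rect(p[:,:2]))
c=cam("side");print(lidpose(c,"green",np.array((.53,.11)))["handle_top"])
offset(c,"orange",np.array((.49,-.204)),-4,zl=(.05,.12))
cv2.imwrite("pics/m6.png",np.hstack([cv2.resize(c["color"][80:280,180:380,::-1],(400,400)),cv2.resize(w["color"][...,::-1],(400,400))]))
```

```text
orange 10809 [0.1  0.07] 0.0628 (array([ 492.6, -201.5]), array([ 91.6, 126.8]), -4.1)
blue 9457 [ 0.06 -0.09] 0.0626 (array([ 486.6, -383.9]), array([ 92.1, 126.4]), -4.1)
[0.551  0.1137 0.1069]
box 294 x -64.3 58.1 mid -3.1 ymax 46.8 ymed 39.5 z 10.7 52.2
lid 440 x -65.3 61.4 mid -1.9 ymax 49.0 ymed 24.7 z 51.4 66.1
lid slope deg x,y [-7.26 31.44] z0 55.4
box wall y at x=0 39.7 yaw rel -0.3
lid wall y at x=0 48.2 yaw rel -0.0
```

View pics/m6.png

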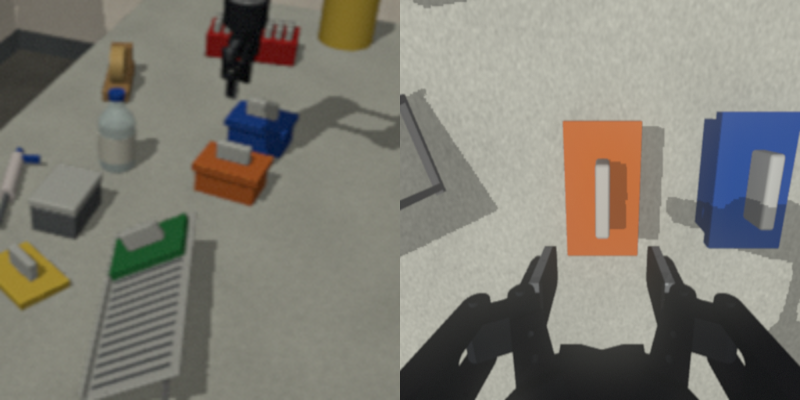

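Both lids sit level with plate tops at about 63 mm: orange at (233,170) and blue at (262,125). The green lid (150,245), bottle and tip box are where they were. Handing in.

```bash
python3 -c "
from workcell import bot
print(bot.finish_job())"
```

```text
the job is handed in; nothing more can be done
None
```

Both boxes are closed with the lid of their own colour, each level and fully down by camera check (plate tops about 63 mm), and the job was handed in at about 26 s of the 64 s limit.

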